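# Spring-clamp a repair patch to a split drawer back

## Task

The back of the drawer is split, and a thin wooden patch stands loosely against the inside of it, ready to be clamped. Squeeze the spring clamp's handles to take it off the rim of the tool tote, fit its open jaws down over the rim of the drawer's back so that they straddle the back and the patch near the middle of the patch's length, and let go: the clamp must stay there by itself, handles up, holding the patch flat against the drawer back. Do not knock the patch over or shift it along the back, and leave the other things where they are.

Things in the scene. Friction and masses are not known exactly. Their poses are not given: they have to be found in the camera images.
- clamp: Steel spring clamp, 119 x 22 mm, clipped over the tote's 10 mm side wall, jaws down, handles up. Origin on the pivot pin; z up, y along the pin and the wall, x the line along which it opens and closes. The frame is the +x half's and leans by half the joint value as it opens. Squeezing the handles (about 10 N to start, 14 N held fully open) opens the jaws; let go, it grips with about 11 N. 90 g.
- clamp_jaw (a joint): Opening of the spring clamp in rad: 0 with the jaws 10 mm apart, as clipped on the tote; 0.16 with 18 mm; 0.42 is the stop, jaws 30 mm apart and handles parallel. A spring closes it. Below the pivot nothing fills the space between the jaws from 5 mm down to the tips, 55 mm down.
- handle_far (a point): Point on the outer face of the handle on the clamp's +x side, mid-width, 45 mm above the pivot. The handles are flat black sleeves 22 mm wide, from 15 to 62 mm above the pivot. At the start they splay upwards in a V: 48 mm wide over both at 30 mm above the pivot, 55 mm at 48 mm, 61 mm at the tips. Fully squeezed they stand parallel, 34 mm over both, tips 65 mm up.
- handle_near (a point): The same point on the handle on the clamp's -x side.
- pad_far (a point): Middle of the gripping line of the jaw pad on the clamp's +x side, 50 mm below the pivot. The pads are rounded bars, radius 5 mm, 22 mm long along y.
- pad_near (a point): The same on the -x side. The point half way between the two pads is the centre of the jaw opening.
- tote: Open wooden tool tote, fixed. Origin at the centre of its underside. 200 mm wide (x), 348 mm long (y); long side walls 10 mm thick, 105 mm high; the clamp sits on the -x one (mid-plane at x = -95 mm). The end boards rise to 180 mm over the middle 110 mm and carry a round dowel handle 26 mm thick along y, 155 mm up. Tools lie on its floor.
- drawer: Open wooden drawer, fixed on the bench beside the tote (on either side). Origin at the centre of its underside; 240 mm deep (x), 300 mm wide (y). The split back wall is on the -x side: 9 mm thick, x = -120 to -111 mm, rim 85 mm above the bench. Floor 6 mm thick; sides 9 mm thick, 85 mm high. The grey front with round knob, 100 mm high, is on the +x side.
- patch: Loose thin wooden patch, 9 mm thick (x), 120 mm long (y), 70 mm high (z), about 45 g, standing on edge on the drawer floor just inside the back wall and nearly parallel to it, with a gap of 1 to 3 mm to the wall; its top edge is 9 mm below the wall's rim. Origin at the centre of its underside.
- split (a point): Middle of the drawer back's rim, where the split meets it, 85 mm above the bench.
- glue_jar: White plastic jar with grey cap, 80 mm tall, 52 mm across, between drawer and tote; bystander. Origin at the centre of its underside.
- screwdriver: Screwdriver, 190 mm long, lying on the bench between drawer and tote; bystander.
- sanding_block: Cork sanding block, 70 x 110 x 30 mm, lying on the drawer floor in its front half; bystander. Origin at the centre of its underside.
There are look-alikes about, which are no part of the job. What is shaped like the clamp but green or red is not meant.

How it is judged:
By the outcome, as a careful person would: the job done as asked, in the order asked, and still so for the second after the job is handed in, with the robot touching nothing.
It also fails if it takes over 48 s, if anything falls off the work surface, if the arm or the gripper's body presses on something with over 40 N, if the wrist force passes 120 N, or if a joint passes its speed limit or range.

## Robot

A 6-joint arm with a two-finger parallel gripper is mounted at the origin on the work surface. World frame = base frame: x ahead of the robot, y to its left, z up, the work surface at z = 0. Lengths are in m, angles in rad, forces in N, time in s.
With the tool pointing down it reaches from about 0.15 to 0.775 m from the base axis. Payload 6.1 kg.
Tool frame: the origin (TCP) lies midway between the tips of the shut fingers; the grasp point (between the pads) lies 19 mm behind it; z points along the fingers, y is the line along which they close (so a half turn about z gives the same grasp; the last joint's range is limited). The gripper opens to 85 mm and grips with 20 to 120 N. Pads are 22 mm wide; open, the fingers measure 114 mm over their backs; the gripper's body (76 mm by 85 mm) begins 54 mm behind the grasp point. The pads swing forward as they close: fully open they stand 13 mm farther back than shut.
Start: joints at [1.262, 0.126, -0.04, 1.405, 0, 1.571], TCP at [0.16, 0.5, 0.231] pointing down, gripper open.
Joint ranges: [-2.72, 2.72], [-0.95, 1.95], [-1.27, 1.35], [-1.78, 2.02], [-1.46, 1.47], [-3.14, 3.14]. Speed limits (rad/s): [2.39, 2.39, 3.01, 3.14, 3.14, 3.14].

## Interface

Orientations are given as [roll, pitch, yaw] about the fixed x, y, z axes, in that order (R = Rz(yaw) Ry(pitch) Rx(roll)).
In Python, from bench import manip gives the robot as it stands.
- The arm moves only by the tool drive_tool, never from a script. Its argument "steps" is one flat list of numbers, 7 for each row, row after row: the shift along the tool's x, y, z scaled (see below), then the turn, a rotation vector about the tool's x, y, z scaled (see below), then the opening, from -1 (shut) to 1 (fully open). A call has 1 to 20 rows; each row shifts and turns the commanded pose from where the row before left it, along the tool's axes as they then stand; what a row does not reach is not made up. The controller multiplies each number of a shift by 0.12 m and each number of a turn by 1.5 rad. A row lasts 1/8 s, in which the tool goes at most 62.5 mm and 10.7 degrees, less where a joint would pass 70% of its speed; a pose out of reach is approached as far as the arm can. A call with a number of a shift or a turn outside -1 to 1 is refused whole. A call with a gripper value outside its range is refused whole. The fingers move at their own pace and stop on an object; the grip force is fixed at half the most. Time passes only in rows, so rows that do not move let the fingers close. It gives the time, the measured TCP pose, the force, the opening and the grip force at its end, in the units of the state.
- manip.state(): the state, without advancing time (a new reading comes with each control period).
- manip.read_camera(name): name is "scene" or "top" or "wrist"; returns the picture (420x560x3 uint8, red, green, blue); there is no depth.
- manip.camera_model(name): a dict with "fx", "fy", "cx", "cy" (pixels), "cam_to_world" (4x4, takes a point from camera to world coordinates). Camera axes: x right, y down, z forward; pixel columns grow to the right and rows downward; lengths in m; the calibration is good to about 2 mm. A picture is of the moment at which its call begins: read the wrist's pose just before it. camera_model takes no time and is no camera call; for the wrist camera it gives the pose at the moment of the call.
- manip.sign_off(): hands the job in; it is judged then, once.
The state is a dict: "t": time; "joint_pos": joint angles; "dq": joint speeds; "joint_torque": joint torques, N m; "ee_pos": TCP position; "tcp_rot": TCP orientation; "contact_force": force on the tool from outside, world axes, zero at the start; "torque": the same for the moment, N m; "gripper_width": finger opening in m; "gripper_force": force on a finger pad.
Only numpy, scipy, OpenCV 4.12 (cv2) and the standard library are available. Lean on these libraries where they do the work, as an engineer would, in place of code of your own. Each camera call takes 0.05 s, during which the arm holds its last target. There are 200 camera calls.

## Working session

There is one attempt and no reset: what is moved stays moved. The work goes in short steps, Python scripts to look and compute and a tool call to move; the robot and the scene stay as the last step left them, time stands still between calls to the robot, and variables do not carry over. Pictures are saved under pics/ and viewed, at most 10 in all, crops included, and the job is handed in when it is done.

Besides the shell and the picture viewer there is one more tool, called after ">>>" in YAML: its name, and indented under it one key for each argument. drive_tool: Moves the arm, as the interface text tells. Shifts and turns lie within -1 to 1; 1 stands for 0.12 m of shift or 1.5 rad of turn. Its arguments: {"type":"object","properties":{"steps":{"type":"array"}},"required":["steps"]}

```bash
mkdir -p pics; ls
python3 - <<'E'
from bench import manip
import cv2,numpy as np
np.set_printoptions(precision=4,suppress=True)
for n in("scene","top","wrist"):
    m=manip.camera_model(n); im=manip.read_camera(n)
    cv2.imwrite(f"pics/{n}0.png",im[:,:,::-1]); print(n,m["fx"],m["fy"],m["cx"],m["cy"]);print(np.array(m["cam_to_world"]))
print(manip.state())
E
```

```text
pics
scene 463.0317610523377 463.0317610523377 291.1350250054452 209.30793524568557
[[-0.4828  0.521  -0.7039  1.3404]
 [ 0.8756  0.2732 -0.3984  0.4223]
 [-0.0153 -0.8086 -0.5881  0.8269]
 [ 0.      0.      0.      1.    ]]
top 528.0500252380316 528.0500252380316 281.68448324668594 208.1656357419318
[[ 0.0045 -0.9991  0.0419  0.4601]
 [-0.9999 -0.005  -0.0126 -0.0094]
 [ 0.0128 -0.0418 -0.999   1.2212]
 [ 0.      0.      0.      1.    ]]
wrist 308.80480794840844 308.80480794840844 274.02964436952095 210.33965441569114
[[ 0.3028  0.9117  0.2776  0.0874]
 [ 0.953  -0.2893 -0.0893  0.5209]
 [-0.0011  0.2916 -0.9565  0.3732]
 [ 0.      0.      0.      1.    ]]
{'t': 0.15, 'joint_pos': array([ 1.262 ,  0.1263, -0.0404,  1.4054, -0.    ,  1.5708]), 'dq': array([ 0.0006, -0.0001,  0.0023, -0.0008,  0.0009, -0.002 ]), 'joint_torque': array([ -0.0002, -43.6272,  35.3152,   0.0134,  -0.0001,  -0.    ]), 'ee_pos': array([0.1595, 0.4999, 0.2307]), 'tcp_rot': array([-3.1404,  0.    ,  2.8328]), 'contact_force': array([ 0.5329, -0.5095,  0.3978]), 'torque': array([ 0.0368, -0.0641, -0.0379]), 'gripper_force': 0.0, 'gripper_width': 0.08534818693307038}
```

View pics/top0.png

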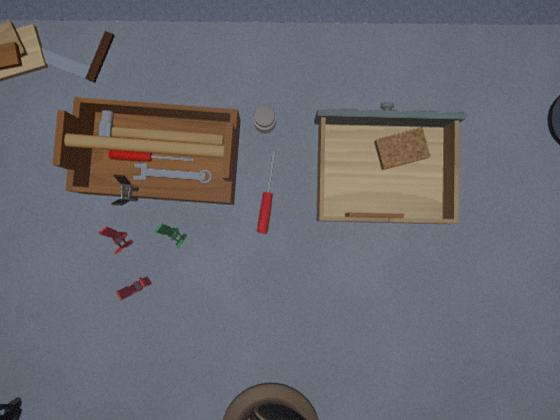

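View pics/scene0.png

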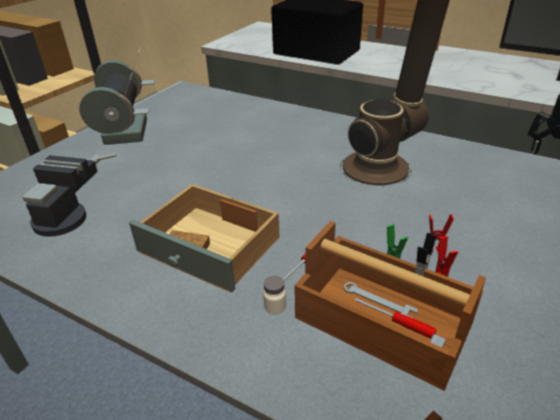

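Candidates in the top view: the black-handled clamp on the tote's wall at (124,190), a red one at (118,238), a green one at (172,234) and a red one at (133,288). By the description I choose the black one, and check it in a crop.

```bash
cat > h.py <<'E'
import numpy as np
from bench import manip
np.set_printoptions(precision=4,suppress=True)
def px2w(n,u,v,z,M=None):
    m=M or manip.camera_model(n);T=np.array(m["cam_to_world"])
    d=T[:3,:3]@np.array([(u-m["cx"])/m["fx"],(v-m["cy"])/m["fy"],1.])
    return T[:3,3]+d*(z-T[2,3])/d[2]
def w2px(n,p,M=None):
    m=M or manip.camera_model(n);T=np.array(m["cam_to_world"])
    c=T[:3,:3].T@(np.array(p)-T[:3,3]);return np.array([m["fx"]*c[0]/c[2]+m["cx"],m["fy"]*c[1]/c[2]+m["cy"]])
E
python3 - <<'E'
import cv2,numpy as np
im=cv2.imread("pics/top0.png")
a=cv2.resize(im[160:220,60:140],None,fx=5,fy=5,interpolation=cv2.INTER_CUBIC)
b=cv2.resize(im[160:220,60+10:150],None,fx=5,fy=5)
c=cv2.resize(im[180:240,310:470],None,fx=5,fy=5,interpolation=cv2.INTER_CUBIC)
d=cv2.resize(im[165:225,60:220],None,fx=5,fy=5,interpolation=cv2.INTER_CUBIC)
cv2.imwrite("pics/crop1.png",np.vstack([d,c]))
E
```

```text
(no output)
```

View pics/crop1.png

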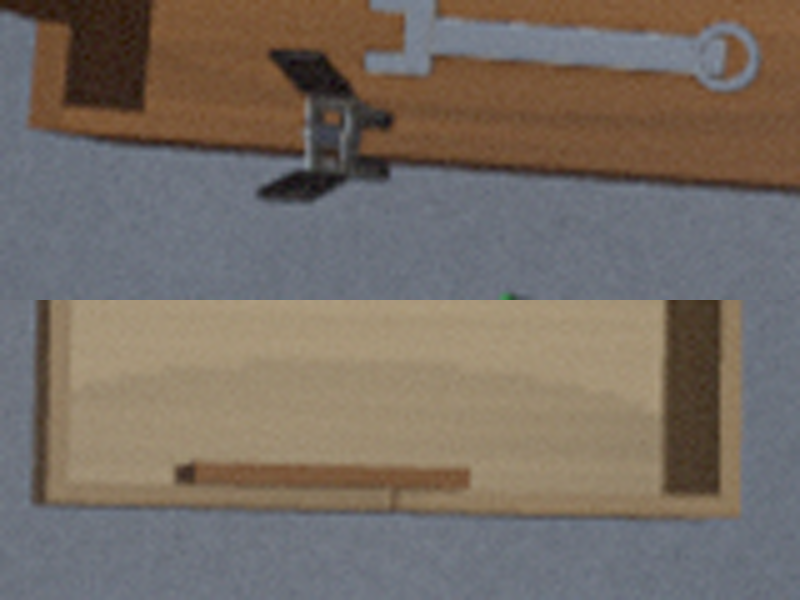

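The crop confirms it: a steel clamp with two black handles, pivot about px (126,192), sitting on the tote's near wall. The patch's top edge runs from about px (349,275-180...) i.e. crop cols 193-470, and the split is at px (388.6,219).

Run:
```python
from h import *
T=lambda cx,cy,z:px2w("top",60+cx/5,165+cy/5,z)
D=lambda cx,cy,z:px2w("top",310+cx/5,180+(cy-300)/5,z)
a,b=T(30,128,.105),T(800,188,.105); print("wall outer",a,b, np.degrees(np.arctan2(*(a-b)[:2])))
for z in(.11,.12,.13): print("pivot",z,T(332,133,z))
print("tipF",T(288,51,.18),"tipN",T(275,195,.18))
a,b=D(45,502,.085),D(740,517,.085); print("back outer",a,b,np.degrees(np.arctan2(*(a-b)[:2])),(a+b)/2)
print("split",D(393,495,.085))
a,b=D(193,475,.076),D(470,479,.076);print("patch",a,b,(a+b)/2,np.degrees(np.arctan2(*(a-b)[:2])))
s=manip.state();M=np.array(manip.camera_model("wrist")["cam_to_world"])
from scipy.spatial.transform import Rotation as R
r=R.from_euler("xyz",s["tcp_rot"]).as_matrix()
print(r.T@(M[:3,3]-s["ee_pos"]));print(r.T@M[:3,:3]);print(r)
```

```text
wall outer [0.5416 0.4313 0.105 ] [0.518 0.107 0.105] 4.171612982439569
pivot 0.11 [0.5399 0.3031 0.11  ]
pivot 0.12 [0.5391 0.3003 0.12  ]
pivot 0.13 [0.5384 0.2974 0.13  ]
tipF [0.5671 0.3012 0.18  ] tipN [0.5103 0.3053 0.18  ]
back outer [ 0.4817 -0.1042  0.085 ] [ 0.4767 -0.4048  0.085 ] 0.9652634581767011 [ 0.4792 -0.2545  0.085 ]
split [ 0.4855 -0.2545  0.085 ]
patch [ 0.4939 -0.1693  0.076 ] [ 0.4928 -0.2901  0.076 ] [ 0.4934 -0.2297  0.076 ] 0.5488516547848794
[ 0.075  -0.002  -0.1426]
[[ 0.0012 -0.9565 -0.2916]
 [ 1.      0.001   0.0006]
 [-0.0003 -0.2916  0.9565]]
[[-0.9527  0.3039 -0.0004]
 [ 0.3039  0.9527 -0.0012]
 [-0.     -0.0012 -1.    ]]
```

```bash
cat >> h.py <<'E'
from scipy.spatial.transform import Rotation as R
def plan(p,yaw_deg):
    "total shift (units, in present tool axes), then total turn (units, tool axes) to a tool-down pose with tool x at yaw_deg"
    s=manip.state();r=R.from_euler("xyz",s["tcp_rot"])
    t=R.from_euler("xyz",[np.pi,0,np.radians(yaw_deg)])
    print("shift",r.inv().apply(np.array(p)-s["ee_pos"])/.12,"turn",(r.inv()*t).as_rotvec()/1.5,
      "shift after turn",t.inv().apply(np.array(p)-s["ee_pos"])/.12)
E
python3 -c "
from h import *
plan([.54,.29,.27],85.83)"
```

```text
shift [-3.5526 -0.7029 -0.3266] turn [-0.0007  0.0006  0.8899] shift after turn [-1.5137  3.2899 -0.3275]
```

>>> drive_tool:
  steps: [0,0,-0.32,0,0,0,1,-0.44,-0.09,0,0,0,0,1,-0.44,-0.09,0,0,0,0,1,-0.44,-0.09,0,0,0,0,1,-0.44,-0.09,0,0,0,0,1,-0.44,-0.09,0,0,0,0,1,-0.44,-0.09,0,0,0,0,1,-0.44,-0.09,0,0,0,0,1,-0.44,-0.09,0,0,0,0,1,0,0,0,0,0,0.11,1,0,0,0,0,0,0.11,1,0,0,0,0,0,0.11,1,0,0,0,0,0,0.11,1,0,0,0,0,0,0.11,1,0,0,0,0,0,0.11,1,0,0,0,0,0,0.11,1,0,0,0,0,0,0.11,1,0,0,0,0,0,0,1]

```text
t: 2.4
ee_pos: [0.5356, 0.2894, 0.2693]
tcp_rot: [-3.141, 0.0, 1.515]
contact_force: [0.9, -0.5, 0.0]
gripper_width: 0.0854
gripper_force: 0.0
```

Run:
```python
from h import *
import cv2,pickle
plan([.54,.29,.27],85.83)
M=manip.camera_model("wrist"); im=manip.read_camera("wrist")[:,:,::-1]
pickle.dump(M,open("m1.pkl","wb")); cv2.imwrite("pics/w1.png",im); print(manip.state()["ee_pos"],manip.state()["t"])
```

```text
shift [ 0.0068  0.0362 -0.0057] turn [-0.0004  0.0003  0.0111] shift after turn [ 0.0074  0.0361 -0.0057]
[0.5356 0.2894 0.2694] 2.45
```

View pics/w1.png

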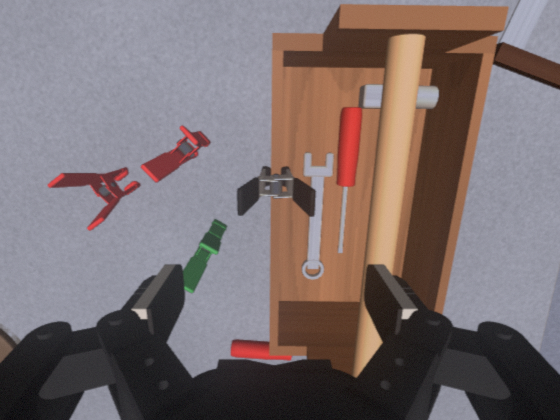

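The wrist view shows the black-handled clamp on the tote wall with its pivot at about (276,186) and handle tips at about (240,212) and (313,213); the look-alikes are lower left, clear of the grasp.

Run:
```python
import cv2
im=cv2.imread("pics/w1.png")[150:240,220:340]
cv2.imwrite("pics/c2.png",cv2.resize(im,None,fx=6.5,fy=6.5,interpolation=cv2.INTER_CUBIC))
```

```text
(no output)
```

View pics/c2.png

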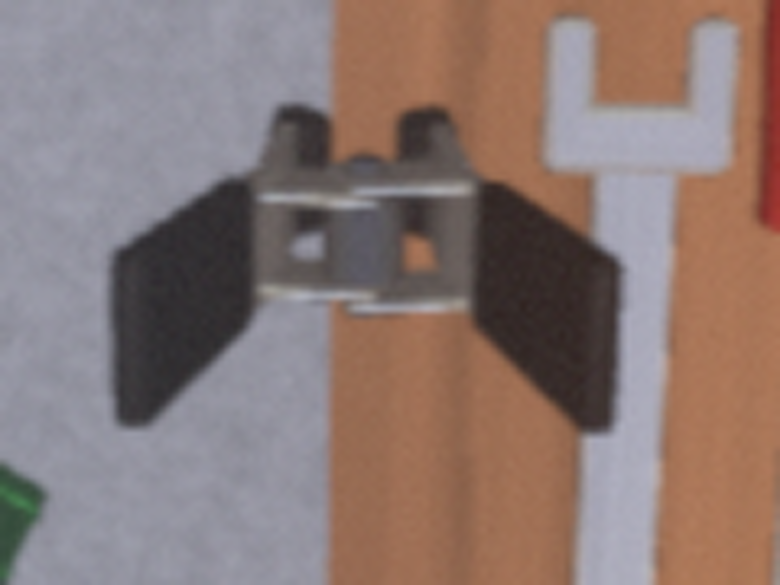

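Run:
```python
from h import *
import pickle
from scipy.optimize import least_squares
M=pickle.load(open("m1.pkl","rb"))
W=lambda x,y:np.array([220+x/6.5,150+y/6.5]); T=lambda x,y:np.array([60+x/5,165+y/5])
def tri(w,t): 
    f=lambda p:np.r_[w2px("wrist",p,M)-w,w2px("top",p)-t]
    r=least_squares(f,[.54,.3,.15]); return r.x,r.fun
print("F",tri(W(617,347),T(288,51)));print("N",tri(W(115,340),T(275,195)));print("piv",tri(W(365,240),T(332,133)))
for z in(.17,.175,.18,.185): 
    a,b=[px2w("wrist",*W(*q),z,M) for q in((617,347),(115,340))];print(z,np.linalg.norm(a-b),(a+b)/2,np.degrees(np.arctan2((a-b)[1],(a-b)[0])))
for z in(.11,.115,.12,.125):print(z,px2w("wrist",*W(365,240),z,M))
print("wall outer",px2w("wrist",*W(331,100),.105,M),px2w("wrist",*W(330,560),.105,M))
```

```text
F (array([0.5657, 0.2982, 0.1899]), array([ 0.0814, -0.0041,  0.0055,  0.2145]))
N (array([0.5085, 0.3024, 0.1909]), array([ 0.2581,  0.061 , -0.2166,  0.6623]))
piv (array([0.5373, 0.2983, 0.1276]), array([ 0.2923,  0.0289, -0.099 ,  0.6377]))
0.17 0.06280316643317825 [0.5367 0.2947 0.17  ] -3.966804972164604
0.175 0.06150512233138945 [0.5368 0.296  0.175 ] -3.9668049721645984
0.18 0.060207078229600565 [0.5368 0.2974 0.18  ] -3.9668049721646
0.185 0.05890903412781178 [0.5368 0.2988 0.185 ] -3.9668049721645944
0.11 [0.5369 0.2944 0.11  ]
0.115 [0.5369 0.2955 0.115 ]
0.12 [0.537  0.2966 0.12  ]
0.125 [0.537  0.2978 0.125 ]
wall outer [0.5328 0.3154 0.105 ] [0.5283 0.24   0.105 ]
```

```bash
python3 -c "
from h import *
plan([.537,.297,.138],86)"
```

```text
shift [0.064  0.0085 1.0948] turn [-0.0003  0.0002  0.0099] shift after turn [0.0638 0.007  1.0949]
```

>>> drive_tool:
  steps: [0.064,0.008,0,0,0,0.01,1,0,0,0.3,0,0,0,1,0,0,0.3,0,0,0,1,0,0,0.25,0,0,0,1,0,0,0.245,0,0,0,1,0,0,0,0,0,0,1]

```text
t: 3.2
ee_pos: [0.5357, 0.2967, 0.1358]
tcp_rot: [-3.138, 0.003, 1.499]
contact_force: [0.1, -0.6, -0.1]
gripper_width: 0.0856
gripper_force: 0.0
```

Run:
```python
from h import *
import cv2
print(manip.state()["ee_pos"]);plan([.537,.297,.138],86)
im=manip.read_camera("wrist")[:,:,::-1]; cv2.imwrite("pics/w2.png",im)
```

```text
[0.5357 0.2967 0.1358]
shift [ 0.0031  0.0103 -0.0182] turn [-0.0027  0.0017 -0.0014] shift after turn [ 0.0031  0.0103 -0.0182]
```

View pics/w2.png

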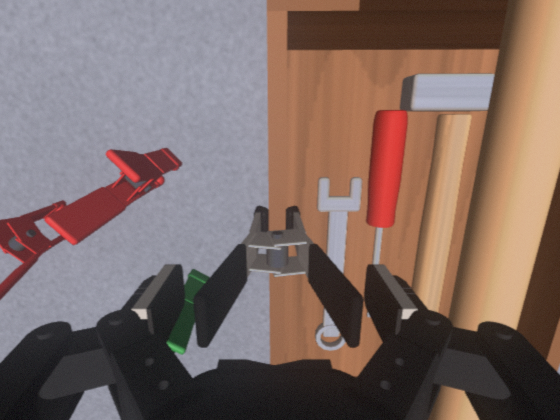

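The handles stand between the pads and are centred within about 1 mm (pads at 185 and 367, handles about 198-360). I'll close the gripper.

>>> drive_tool:
  steps: [0,0.01,0,0,0,0,1,0,0,0,0,0,0,-1,0,0,0,0,0,0,-1,0,0,0,0,0,0,-1,0,0,0,0,0,0,-1,0,0,0,0,0,0,-1,0,0,0,0,0,0,-1,0,0,0,0,0,0,-1]

```text
t: 4.25
ee_pos: [0.5383, 0.297, 0.1383]
tcp_rot: [-3.142, 0.0, 1.498]
contact_force: [0.3, 0.1, -1.6]
gripper_width: 0.033
gripper_force: 65.5
```

>>> drive_tool:
  steps: [0,0,-0.15,0,0,0,-1,0,0,-0.25,0,0,0,-1,0,0,-0.3,0,0,0,-1,0,0,-0.3,0,0,0,-1,0,0,-0.3,0,0,0,-1,0,0,0,0,0,0,-1]

```text
t: 5.0
ee_pos: [0.5392, 0.2975, 0.2975]
tcp_rot: [3.137, -0.003, 1.498]
contact_force: [0.4, -0.5, -1.0]
gripper_width: 0.0327
gripper_force: 65.5
```

```bash
python3 -c "
from h import *
print(manip.state()['ee_pos'],manip.state()['gripper_width'])
plan([.489,-.23,.26],89)"
```

```text
[0.5392 0.2975 0.2975] 0.032678436978282266
shift [-4.4158 -0.0984  0.2988] turn [ 0.0032 -0.002  -0.037 ] shift after turn [-4.4027 -0.342   0.3129]
```

>>> drive_tool:
  steps: [-0.2,0,0,0,0,-0.037,-1,-0.35,-0.03,0,0,0,0,-1,-0.35,-0.03,0,0,0,0,-1,-0.35,-0.03,0,0,0,0,-1,-0.35,-0.03,0,0,0,0,-1,-0.35,-0.03,0,0,0,0,-1,-0.35,-0.03,0,0,0,0,-1,-0.35,-0.03,0,0,0,0,-1,-0.35,-0.03,0,0,0,0,-1,-0.35,-0.03,0,0,0,0,-1,-0.35,-0.03,0,0,0,0,-1,-0.35,-0.03,0,0,0,0,-1,-0.35,-0.01,0,0,0,0,-1,0,0,0.15,0,0,0,-1,0,0,0.15,0,0,0,-1,0,0,0,0,0,0,-1,0,0,0,0,0,0,-1]

```text
t: 7.12
ee_pos: [0.4869, -0.23, 0.2584]
tcp_rot: [-3.141, -0.0, 1.553]
contact_force: [-0.1, -0.1, -0.6]
gripper_width: 0.0325
gripper_force: 65.5
```

Run:
```python
from h import *
import cv2,pickle
plan([.489,-.23,.26],89)
s=manip.state()
M=manip.camera_model("wrist"); im=manip.read_camera("wrist")[:,:,::-1]
t=manip.read_camera("top")[:,:,::-1]
cv2.imwrite("pics/t3raw.png",t)
pickle.dump((M,s),open("m3.pkl","wb")); cv2.imwrite("pics/w3.png",im); print(s["ee_pos"],s["tcp_rot"],s["gripper_width"])
```

```text
shift [ 0.0005  0.0176 -0.0135] turn [-0.0001 -0.      0.0001] shift after turn [ 0.0005  0.0176 -0.0135]
[ 0.4869 -0.23    0.2584] [-3.1414 -0.0001  1.5535] 0.032462645302030496
```

View pics/w3.png

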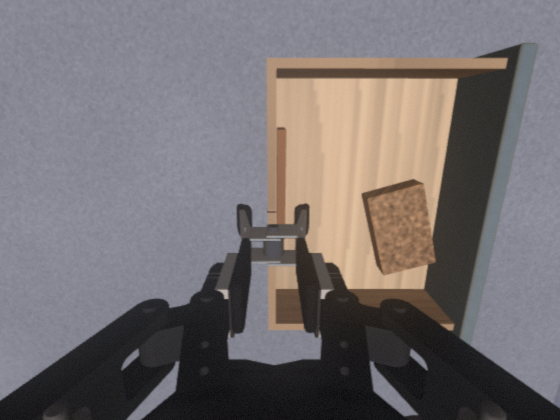

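The wrist view shows the clamp's open jaws (tips at about (244,210) and (301,210)) over the wall rim (267-276) and the patch (277-286), with the patch's left end at row 128 and the split at row 212.

Run:
```python
import cv2
im=cv2.imread("pics/w3.png")[110:270,220:340]
im=cv2.resize(im,None,fx=3.7,fy=3.7,interpolation=cv2.INTER_CUBIC)
cv2.imwrite("pics/c3.png",im); print(im.shape)
```

```text
(592, 444, 3)
```

View pics/c3.png

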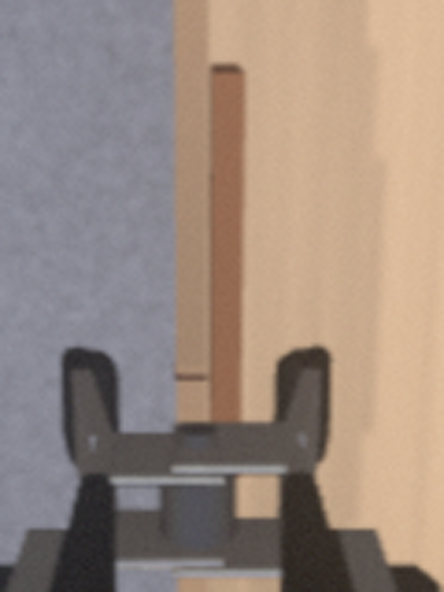

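Run:
```python
from h import *
import pickle
M,s=pickle.load(open("m3.pkl","rb"))
C=lambda x,y,z:px2w("wrist",220+x/3.7,110+y/3.7,z,M)
for y in(72,380):print("wall outer",C(175+(y>200),y,.085),"inner",C(209-(y>200),y,.085),"patch in",C(243-3*(y>200),y,.076),"patch out",C(211,y,.076))
print("patch end",C(227,70,.076),"split",C(192,377,.085))
for z in(.185,.19,.195):print("jaw",z,C(117,400,z),C(278,400,z),"mid",C(197.5,410,z))
for z in(.235,.24,.245):print("pivot",C(196,505,z))
print(s["ee_pos"])
print([px2w("top",310+x/5,180+y/5,.076) for x,y in((193,175),(470,179))])
```

```text
wall outer [ 0.48   -0.1697  0.085 ] inner [ 0.4891 -0.1698  0.085 ] patch in [ 0.4985 -0.1703  0.076 ] patch out [ 0.4897 -0.1702  0.076 ]
wall outer [ 0.4784 -0.2561  0.085 ] inner [ 0.4876 -0.2562  0.085 ] patch in [ 0.4972 -0.2592  0.076 ] patch out [ 0.4886 -0.2591  0.076 ]
patch end [ 0.4941 -0.1697  0.076 ] split [ 0.483  -0.2553  0.085 ]
jaw 0.185 [ 0.4693 -0.2288  0.185 ] [ 0.5014 -0.2293  0.185 ] mid [ 0.4853 -0.2311  0.185 ]
jaw 0.19 [ 0.4697 -0.2271  0.19  ] [ 0.501  -0.2276  0.19  ] mid [ 0.4853 -0.2294  0.19  ]
jaw 0.195 [ 0.4701 -0.2255  0.195 ] [ 0.5007 -0.226   0.195 ] mid [ 0.4854 -0.2277  0.195 ]
pivot [ 0.4852 -0.2298  0.235 ]
pivot [ 0.4853 -0.2276  0.24  ]
pivot [ 0.4853 -0.2255  0.245 ]
[ 0.4869 -0.23    0.2584]
[array([ 0.4939, -0.1693,  0.076 ]), array([ 0.4928, -0.2901,  0.076 ])]
```

>>> drive_tool:
  steps: [0,0.025,0,0,0,0,-1,0,0,0.25,0,0,0,-1,0,0,0.25,0,0,0,-1,0,0,0.15,0,0,0,-1,0,0,0,0,0,0,-1,0,0,0,0,0,0,-1]

```text
t: 7.98
ee_pos: [0.4905, -0.2304, 0.1814]
tcp_rot: [3.14, 0.001, 1.553]
contact_force: [0.1, -1.3, 0.2]
gripper_width: 0.0324
gripper_force: 65.5
```

Run:
```python
from h import *
import cv2,pickle
plan([.4899,-.230,.111],89)
s=manip.state()
M=manip.camera_model("wrist"); im=manip.read_camera("wrist")[:,:,::-1]
pickle.dump((M,s),open("m4.pkl","wb")); cv2.imwrite("pics/w4.png",im)
cv2.imwrite("pics/c4.png",cv2.resize(im[110:270,200:360],None,fx=3.7,fy=3.7,interpolation=cv2.INTER_CUBIC))
print(s["ee_pos"])
```

```text
shift [ 0.0033 -0.006   0.5863] turn [0.0009 0.0004 0.0001] shift after turn [ 0.003  -0.0052  0.5863]
[ 0.4905 -0.2304  0.1814]
```

View pics/c4.png

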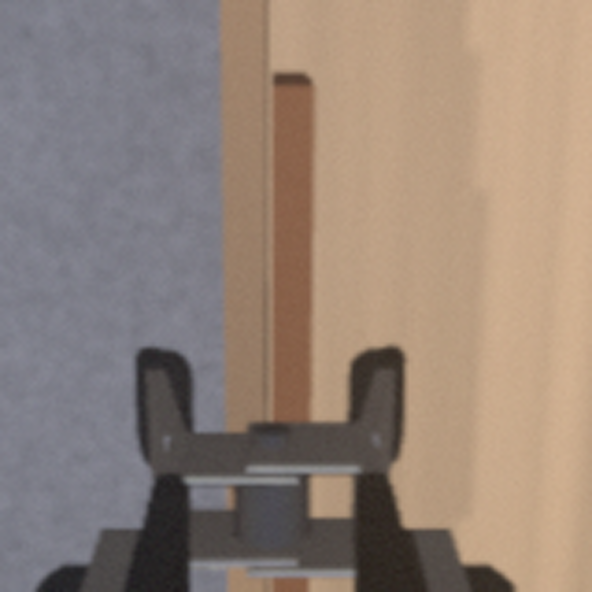

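The jaws (inner edges at crop 191 and 351, mid 271) straddle the wall and patch (228-310, mid 269), so they are centred. I'll descend.

>>> drive_tool:
  steps: [0,-0.004,0.1,0,0,0,-1,0,0,0.1,0,0,0,-1,0,0,0.1,0,0,0,-1,0,0,0.1,0,0,0,-1,0,0,0.1,0,0,0,-1,0,0,0.075,0,0,0,-1,0,0,0,0,0,0,-1,0,0,0,0,0,0,-1]

```text
t: 9.02
ee_pos: [0.4899, -0.2303, 0.1117]
tcp_rot: [3.14, 0.0, 1.553]
contact_force: [0.2, 0.6, 2.9]
gripper_width: 0.0324
gripper_force: 65.9
```

Run:
```python
from h import *
for i in range(4):
    im=manip.read_camera("wrist"); s=manip.state(); print(s["contact_force"],s["torque"],s["ee_pos"])
```

```text
[-0.3696 -0.2666  3.0839] [ 0.1462 -0.1151  0.0242] [ 0.4899 -0.2303  0.1117]
[1.2859 0.2849 3.328 ] [ 0.0786 -0.0801 -0.0527] [ 0.4899 -0.2303  0.1117]
[1.3866 0.1794 3.603 ] [ 0.0736 -0.0721 -0.0238] [ 0.4899 -0.2303  0.1117]
[1.0565 0.2786 3.9392] [ 0.0839 -0.1337 -0.0354] [ 0.4899 -0.2303  0.1117]
```

>>> drive_tool:
  steps: [0,0,-0.033,0,0,0,-1,0,0,0,0,0,0,-1,0,0,0,0,0,0,-1]

```text
t: 9.6
ee_pos: [0.4892, -0.2301, 0.1149]
tcp_rot: [-3.141, -0.0, 1.553]
contact_force: [-0.2, -0.5, -1.0]
gripper_width: 0.0329
gripper_force: 65.5
```

Run:
```python
from h import *
import cv2
for i in range(3):
    im=manip.read_camera("wrist"); s=manip.state(); print(s["contact_force"],s["torque"],s["ee_pos"])
a=cv2.resize(im[110:290,190:390,::-1],None,fx=2,fy=3/1.5)
sc=manip.read_camera("scene")[:,:,::-1]; cv2.imwrite("pics/s5.png",sc)
b=cv2.resize(sc[180:270,190:290],None,fx=4,fy=4,interpolation=cv2.INTER_CUBIC)
cv2.imwrite("pics/c5.png",np.hstack([a,b]) if a.shape[0]==b.shape[0] else b)
```

```text
[ 0.642  -0.1309 -1.0613] [ 0.0193 -0.0337 -0.0065] [ 0.4892 -0.2301  0.1149]
[-0.3944 -0.0383 -0.8737] [-0.0264  0.0422 -0.0148] [ 0.4893 -0.2301  0.115 ]
[ 0.0509 -0.0306 -1.2265] [-0.0164  0.0259  0.0265] [ 0.4893 -0.2302  0.115 ]
```

At TCP z 0.115 the contact is gone, so the pivot is about 8 mm above the rim. I'll let go gradually.

>>> drive_tool:
  steps: [0,0,0,0,0,0,-0.2,0,0,0,0,0,0,-0.12,0,0,0,0,0,0,-0.04,0,0,0,0,0,0,0.02,0,0,0,0,0,0,0.08,0,0,0,0,0,0,0.14,0,0,0,0,0,0,0.2,0,0,0,0,0,0,0.3,0,0,0,0,0,0,0.5,0,0,0,0,0,0,1,0,0,0,0,0,0,1,0,0,0,0,0,0,1,0,0,0,0,0,0,1]

```text
t: 11.42
ee_pos: [0.4894, -0.2302, 0.1153]
tcp_rot: [-3.142, -0.0, 1.553]
contact_force: [-0.3, 0.5, -0.9]
gripper_width: 0.0854
gripper_force: 0.0
```

>>> drive_tool:
  steps: [0,0,-0.1,0,0,0,1,0,0,-0.2,0,0,0,1,0,0,-0.3,0,0,0,1,0,0,-0.3,0,0,0,1,0,0,-0.3,0,0,0,1,0,0,0,0,0,0,1,0,0,0,0,0,0,1]

```text
t: 12.3
ee_pos: [0.4895, -0.2302, 0.2593]
tcp_rot: [3.141, 0.0, 1.553]
contact_force: [-0.1, -0.9, -1.2]
gripper_width: 0.0855
gripper_force: 0.0
```

Run:
```python
from h import *
import cv2
a=manip.read_camera("wrist")[60:320,200:480,::-1]
sc=manip.read_camera("scene")[:,:,::-1]
b=cv2.resize(sc[170:300,120:260],None,fx=2.85,fy=2.85,interpolation=cv2.INTER_CUBIC)
a=cv2.resize(a,(400,b.shape[0]),interpolation=cv2.INTER_CUBIC)
cv2.imwrite("pics/c6.png",np.hstack([a,b])); print(b.shape,manip.state()["ee_pos"])
```

```text
(370, 399, 3) [ 0.489  -0.23    0.2583]
```

View pics/c6.png

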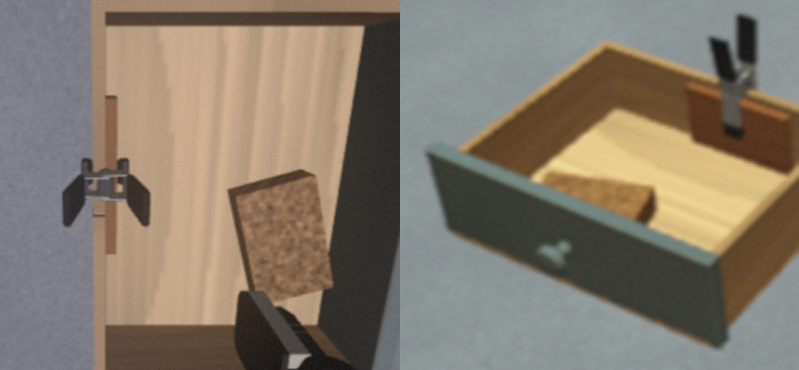

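The clamp (left half, (105,185)) stands on the drawer back with its handles up. It straddles the wall and patch at the middle of the patch (rows 97-254), which is flat against the wall. The sanding block hasn't moved and the robot is clear, so I'm handing in.

```bash
python3 -c "
from bench import manip
print(manip.sign_off())"
```

```text
the job is handed in; nothing more can be done
None
```

The spring clamp now holds the patch flat against the drawer back near the middle of the patch, handles up, with the gripper clear of it; I handed the job in at about 12 s of the 48 s limit.

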